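Vent the air manifold and set the socket that fits on its end plug

TASK

The brass hex plug at the end of the air manifold farthest from the vent lever is to be undone, so first let the air out: swing the sprung lever away from you to its stop, hold it there for about a second and let it return. Then try the sockets from the tray on that plug to find the one that fits (it goes right down over the hex and will not turn freely on it), putting any other one back in the tray and leaving the things around where they are. Finish while still holding the right socket in the grip, pushed fully down on the plug; do not let go of it.

Things in the scene. Friction and masses are not known exactly. Their poses are not given: they have to be found in the camera images.
- manifold: Aluminium block bolted to the table, 50 mm wide (x), 178 long (y = -107 to +71), 38 high; three top ports at y = -75, -20, +35 mm. Grey vent valve at the +y end (50 x 74 x 46 mm, at y = +110, its clevis 68 high), gauge at the rear (75 high, x = +20 to +65, y = -48). A low foot at each end. Origin on the table under the row; z up, +x away from the robot.
- end_port (a point): Centre of the round flat face (41 mm in diameter, 40 mm above the table) of the end port, at y = -75 mm on the manifold, farthest from the vent lever. The plug in this port is the one to be fitted.
- vent_lever (a joint): Vent lever, hinged along the manifold's y axis at x = 0, y = +110 mm, 56 mm above the table. 0 = at rest, leaning 0.45 rad towards the manifold's -x; 0.9 rad = at its stop, leaning 0.45 rad towards +x. A spring brings it back; at the knob it takes 1.5 N at rest, 5 N at the stop.
- vent_knob (a point): Centre of the black ball knob (24 mm in diameter) on the end of the vent lever, 72 mm from the hinge on an 8 mm rod; it moves with the lever and is 121 mm above the table at rest.
- plug_a: One of three brass hex plugs, 17, 22 and 27 mm across flats, fixed tight in the three ports in any order. The name does not tell the size: look, or try a socket. Origin: centre of the hex's underside, on the port's flat face, 40 mm above the table; a corner lies along its x axis. The hex is 11.5 mm high, its top 2 mm bevelled.
- plug_b: Another of the three hex plugs, as plug_a.
- plug_c: Another of the three hex plugs, as plug_a.
- socket_tray: Open black tray, fixed, 56 mm (x) by 156 mm (y), walls 12 mm high, floor 3 mm thick, with three cells, 50 x 48 mm, at y = -51, 0 and +51 mm, one socket in each, in any order. Origin: centre of its underside. Behind the straight line from the tray to the end port, 60 to 100 mm beyond it, a raised black plate (215 mm high) stands on posts: carry things on the robot's side of that line.
- socket_small: Steel socket for the 17 mm hex: cylinder 24 mm in diameter, 45 high, 120 g, standing opening down. Origin: centre of its lower, open end. Six-sided opening 16 mm deep, 0.8 mm wider than the hex, with lead-in, a corner along its x axis: it goes over a hex at every 60 degrees. A flat of the square hole in its top faces along x too. Seated, its rim is on the port's flat face.
- socket_medium: Socket for the 22 mm hex, as socket_small but 30 mm in diameter, 180 g. A socket too small for a plug stops on top of it, about 11 mm above its seat; one too large drops over it but turns on it freely; the right one has 3 to 6 degrees of play either way, then resists: 0.25 rad to either side takes over 0.1 N m.
- socket_large: Socket for the 27 mm hex, as socket_small but 36 mm in diameter, 260 g.
- kapton_roll: Bystander: roll of black tape lying flat, 64 x 78 x 19 mm, behind the manifold.
- multimeter: Bystander: pocket multimeter, 135 x 70 x 40 mm, behind the manifold.
- usb_stick: Bystander: grey memory stick, 18 x 50 x 8 mm, beyond the tray's right end.
There are look-alikes about, which are no part of the job. What is shaped like the socket_large but turquoise is not meant.

How it is judged:
By the outcome, as a careful person would: the job done as asked, in the order asked, and still so for the second after the job is handed in, while the arm keeps its last pose, push and grip.
It also fails if it takes over 72 s, if anything falls off the work surface, if the arm or the gripper's body presses on something with over 40 N, if the wrist force passes 120 N, or if a joint passes its speed limit or range.

ROBOT

A 7-joint arm with a two-finger parallel gripper is mounted at the origin on a cart in front of the work surface, level with it; the furniture and walls round the work are solid. World frame = base frame: x ahead of the robot, y to its left, z up, the work surface at z = 0. Lengths are in m, angles in rad, forces in N, time in s.
With the tool pointing down it reaches from about 0.35 to 0.9 m from the base axis. Payload 7.2 kg.
Tool frame: the origin (TCP) lies on the centre line of the jaws, within the pads' length; the fingertips stand 14 mm ahead of it and the grasp point (between the pads) lies 5 mm behind it; z points along the fingers, y is the line along which they close (so a half turn about z gives the same grasp; the last joint's range is limited). The gripper opens to 88 mm and grips with 3 to 60 N. Pads are 20 mm wide; open, the fingers measure 115 mm over their backs; the gripper's body (75 mm by 178 mm) begins 61 mm behind the grasp point.
Start: joints at [1.086, 0.411, -0.013, 1.596, 0.006, 1.134, -0.082], TCP at [0.253, -0.572, 0.237] pointing down, gripper open.
Joint ranges: [-2.95, 2.95], [-0.29, 1.99], [-1.47, 1.44], [0.14, 2.54], [-1.03, 4.17], [0.13, 1.85], [-2.86, 2.86]. Speed limits (rad/s): [2.39, 2.39, 3.01, 3.01, 3.14, 3.14, 3.14].

INTERFACE

Orientations are given as a unit quaternion [w, x, y, z].
In Python, from cell import bot gives the robot as it stands. The module is installed in compiled form; this text tells all that it offers.
- The arm moves only by the shell command python3 -m inch 'ROWS' [OPENING] [FORCE]. ROWS is JSON, a list that holds one entry, the list of rows, each a list of 6 numbers: the shift along the tool's x, y, z normalised to -1 to 1, where 1 is 25 cm, then the turn, a rotation vector about the tool's x, y, z normalised to -1 to 1, where 1 is 0.5 rad. In form: [[[dx, dy, dz, rx, ry, rz], ...]]. A call has 1 to 5 rows; each row shifts and turns the commanded pose from where the row before left it, along the tool's axes as they then stand; what a row does not reach is not made up. A row lasts 1/10 s, in which the tool goes at most 50 mm and 8.59 degrees, less where a joint would pass 70% of its speed; a pose out of reach is approached as far as the arm can. A call with a number of a shift or a turn outside -1 to 1 is refused whole. A call with a gripper value outside its range is refused whole. OPENING is the opening, from 0 (shut) to 1 (fully open), set as the call begins (- or left out, the last holds). The fingers move at their own pace and stop on an object; FORCE is the grip in N (left out, the last holds). Time passes only in rows, so rows that do not move let the fingers close. It gives the time, the measured TCP pose, the force, the opening and the grip force at its end, in the units of the state.
- bot.get_obs(): the state, without advancing time (a new reading comes with each control period).
- bot.camera(name): name is "side" or "top" or "wrist"; returns a dict with "img" (400x640x3 uint8, red, green, blue), "fx", "fy", "cx", "cy" (pixels), "origin" and "orientation" of the camera in the world; the wrist camera has in their place "T_tool_cam" (4x4, takes a point from camera to tool coordinates, whose origin is the TCP and whose axes are the flange's). Camera axes: x right, y down, z forward; pixel columns grow to the right and rows downward; lengths in m; the calibration is good to about 2 mm. A picture is of the moment at which its call begins: read the wrist's pose just before it. There is no depth.
- bot.close_job(): hands the job in; it is judged then, once.
Trained networks look in the newest picture that a camera, given by its name, has taken for a name from the list of things; names that differ only in an ending like _2 or _b are one class to them, and where a whole thing is asked for, a point or a joint stands for the part that bears it (a point fixed in the world has none). Each returns a list of dicts, best first, with "conf" (0 to 1); they miss things now and then, are a little off and sometimes report something else, mostly with a low value. They report only what shows in the picture. A call takes as long as a camera call. They do not tell look-alikes from the thing itself.
- bot.look_for(thing, camera): "centre" ([x, y, z] in m, in world coordinates, good to about 4 mm: the middle of the surface that is visible of it).
- bot.pinpoint(thing, camera): "centre" ([x, y, z] in m, in world coordinates, good to about 4 mm: a listed point, or the origin of a listed thing).
The state is a dict: "clock": time; "joint_pos": joint angles; "joint_velocities": joint speeds; "joint_torque": joint torques, N m; "eef_pos": TCP position; "ee_rot": TCP orientation; "ft_force": force on the tool from outside, world axes, zero at the start; "ft_torque": the same for the moment, N m; "grip_width": finger opening in m; "grip_force": force on a finger pad.
Only numpy, scipy, OpenCV 4.12 (cv2) and the standard library are available. Lean on these libraries where they do the work, as an engineer would, in place of code of your own. Each camera call takes 0.05 s, during which the arm holds its last target. There are 200 camera calls.

## Working session

There is one attempt and no reset: what is moved stays moved. The work goes in short steps, Python scripts to look and compute and a shell command to move; the robot and the scene stay as the last step left them, time stands still between calls to the robot, and variables do not carry over. Pictures are saved under pics/ and viewed, at most 10 in all, crops included, and the job is handed in when it is done.

```bash
mkdir -p pics; cat > h.py <<'E'
from cell import bot
import numpy as np, cv2
from scipy.spatial.transform import Rotation as R
def q(w): return R.from_quat([w[1],w[2],w[3],w[0]])
def snap(cam,name=None):
    o=bot.get_obs(); c=bot.camera(cam)
    if 'T_tool_cam' in c:
        T=np.eye(4);T[:3,:3]=q(o['ee_rot']).as_matrix();T[:3,3]=o['eef_pos'];T=T@np.array(c['T_tool_cam'])
        c['P'],c['M']=T[:3,3],T[:3,:3]
    else: c['P'],c['M']=np.array(c['origin']),q(c['orientation']).as_matrix()
    if name: cv2.imwrite('pics/'+name,c['img'][:,:,::-1])
    return c
def ray(c,u,v,z):
    d=c['M']@np.array([(u-c['cx'])/c['fx'],(v-c['cy'])/c['fy'],1]); return c['P']+d*(z-c['P'][2])/d[2]
def proj(c,p):
    x=c['M'].T@(np.array(p)-c['P']); return c['cx']+c['fx']*x[0]/x[2],c['cy']+c['fy']*x[1]/x[2]
def st():
    o=bot.get_obs(); print(round(o['clock'],2),np.round(o['eef_pos'],4),'rotm',np.round(q(o['ee_rot']).as_matrix(),3).tolist(),np.round(o['ft_force'],1),np.round(o['ft_torque'],2),o['grip_width'],o['grip_force'])
E
python3 - <<'E'
from h import *
st()
for cam in ('top','side'):
    c=snap(cam,cam+'0.png'); print(cam,c['P'],c['M'].round(3).tolist(),c['fx'])
    for t in ['manifold','end_port','vent_knob','plug_a','socket_tray','socket_small','socket_medium','socket_large','usb_stick']:
        print(t,[(np.round(r['centre'],3).tolist(),round(r['conf'],2)) for r in bot.pinpoint(t,cam)][:4])
E
```

```text
0.0 [ 0.2528 -0.5711  0.2358] rotm [[0.914, 0.405, -0.001], [0.405, -0.914, 0.001], [-0.0, -0.002, -1.0]] [-0.2 -0.3  0.2] [0.01 0.04 0.05] 0.0878334257319498 0.0
top [0.45649946 0.04429302 1.360859  ] [[-0.027, -0.998, 0.049], [-1.0, 0.027, 0.012], [-0.013, -0.048, -0.999]] 396.1208512521663
manifold [([0.44, 0.183, 0.0], 0.65)]
end_port [([0.478, 0.115, 0.04], 0.92), ([0.553, 0.377, 0.001], 0.28)]
vent_knob [([0.365, 0.264, 0.125], 0.42), ([0.479, 0.118, 0.038], 0.19)]
plug_a [([0.485, 0.11, 0.044], 0.61), ([0.452, 0.163, 0.039], 0.5), ([0.43, 0.211, 0.04], 0.43)]
socket_tray [([0.588, -0.113, 0.0], 0.79), ([0.478, 0.116, 0.036], 0.27)]
socket_small [([0.582, -0.111, 0.0], 0.38)]
socket_medium [([0.611, -0.158, 0.001], 0.47)]
socket_large [([0.708, -0.152, -0.001], 0.63)]
usb_stick [([0.479, 0.118, 0.038], 0.55), ([0.692, -0.278, -0.001], 0.38), ([0.56, -0.074, 0.006], 0.36)]
side [ 0.4880442  -0.88309014  0.46725287] [[0.999, 0.005, 0.032], [-0.028, -0.368, 0.93], [0.017, -0.93, -0.367]] 403.796066348777
manifold [([0.443, 0.183, 0.002], 0.9)]
end_port []
vent_knob [([0.366, 0.263, 0.12], 0.47), ([0.69, -0.279, -0.003], 0.27)]
plug_a [([0.483, 0.119, 0.04], 0.45), ([0.452, 0.162, 0.04], 0.43), ([0.428, 0.212, 0.043], 0.37)]
socket_tray [([0.584, -0.117, 0.0], 0.81)]
socket_small [([0.58, -0.11, 0.002], 0.79)]
socket_medium [([0.608, -0.159, 0.007], 0.67)]
socket_large [([0.56, -0.07, 0.009], 0.74)]
usb_stick [([0.483, 0.115, 0.041], 0.74), ([0.692, -0.277, -0.004], 0.52)]
```

View pics/top0.png

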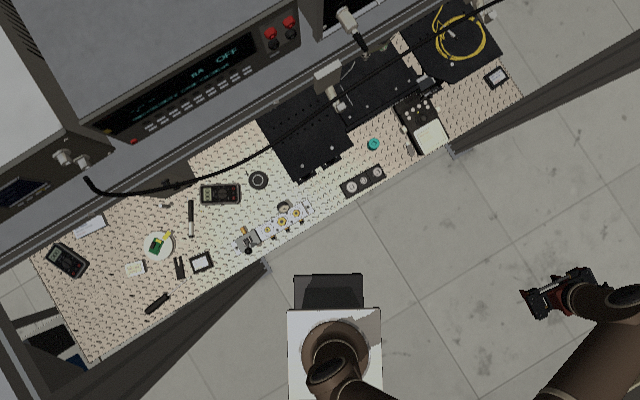

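View pics/side0.png

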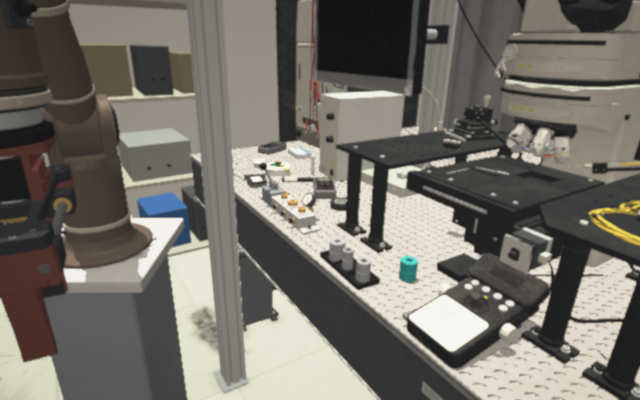

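The top view shows the manifold at about (275,222), the vent valve at (245,240), the tray at (362,180) and the turquoise decoy at (373,144). The side view shows the sockets at (337,247), (347,258) and (363,270). A grey vertical post stands at column 220, and I need to locate it before moving.

```bash
python3 - <<'E'
from h import *
a=cv2.imread('pics/top0.png')[120:320,200:480]; a=cv2.resize(a,(784,560),interpolation=cv2.INTER_CUBIC); cv2.imwrite('pics/c1.png',a)
c=snap('top'); s=snap('side')
for u,v in((265,262),(450,150),(90,360)): print(ray(c,u,v,0).round(3), ray(c,u,v,-.8).round(3))
# candidate: line side image col 222 hits verticals: x,y for distances
for t in (.4,.6,.8,1.,1.2,1.4):
    d=s['M']@np.array([(215-s['cx'])/s['fx'],0,1]); print(t,(s['P']+t*d).round(3))
print('foot',ray(s,232,385,-.8).round(3),ray(s,232,385,-.5).round(3))
E
```

```text
[0.315 0.228 0.   ] [ 0.232  0.336 -0.8  ]
[ 0.682 -0.418  0.   ] [ 0.815 -0.69  -0.8  ]
[-0.    0.83  0.  ] [-0.269  1.293 -0.8  ]
0.4 [ 0.399 -0.508  0.319]
0.6 [ 0.354 -0.321  0.244]
0.8 [ 0.31  -0.134  0.17 ]
1.0 [0.265 0.054 0.096]
1.2 [0.22  0.241 0.021]
1.4 [ 0.176  0.428 -0.053]
foot [ 0.204  0.336 -0.8  ] [ 0.271  0.048 -0.5  ]
```

View pics/c1.png

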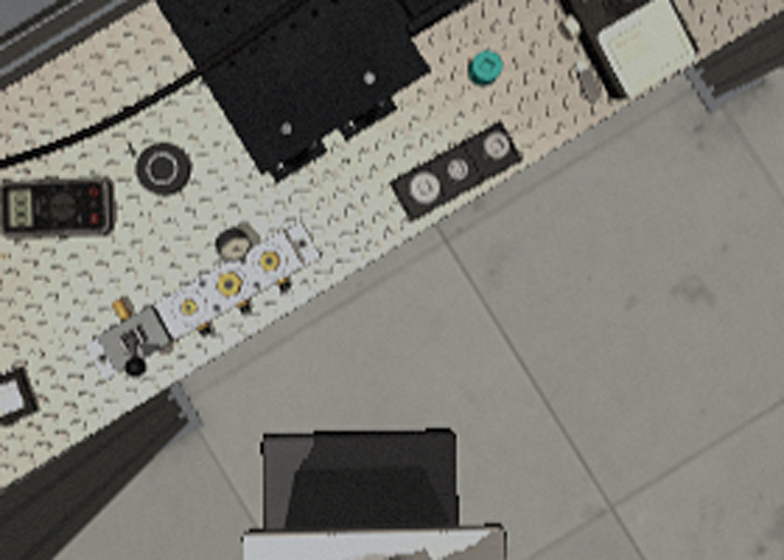

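The two grey posts stand at the front table edge, with feet near (0.22,0.34) and (0.81,-0.69), and I'll keep clear of both. In the tray, the left (+y) socket looks large, the middle one small and the right one medium. The end plug looks mid-sized. I'll turn the tool and go above the tray for a close look.

```bash
python3 -m inch '[[[0,0,-0.03,0,0,-0.299],[0,0,-0.03,0,0,-0.299],[0,0,-0.03,0,0,-0.299],[0,0,-0.03,0,0,-0.299],[0,0,-0.03,0,0,-0.299]]]' 0.7 >/dev/null
python3 -m inch '[[[0,0,-0.03,0,0,-0.299],[0,0,-0.03,0,0,-0.299],[0,0,-0.03,0,0,-0.299],[0,0,-0.03,0,0,-0.299],[0,0,-0.03,0,0,-0.299]]]' >/dev/null
python3 -m inch '[[[0.088,0.172,0,0,0,-0.299],[0.088,0.172,0,0,0,0],[0.088,0.172,0,0,0,0],[0.088,0.172,0,0,0,0],[0.088,0.172,0,0,0,0]]]' >/dev/null
python3 -m inch '[[[0.088,0.172,0,0,0,0],[0.088,0.172,0,0,0,0],[0.088,0.172,0,0,0,0],[0.088,0.172,0,0,0,0],[0.08,0.14,0,0,0,0]]]'
python3 - <<'E'
from h import *
st(); c=snap('wrist','w1.png'); st(); print(c['P'],c['M'].round(2).tolist(),c['fx'])
for t in ['socket_small','socket_medium','socket_large','socket_tray']: print(t,[(np.round(r['centre'],3).tolist(),round(r['conf'],2)) for r in bot.pinpoint(t,'wrist')][:4])
E
```

```text
clock: 3.1
eef_pos: [0.5294, -0.1824, 0.3119]
ee_rot: [0.0, 0.514, 0.858, 0.0]
ft_force: [0.8, -0.0, -0.1]
grip_width: 0.0614
grip_force: 0.0
3.1 [ 0.5294 -0.1824  0.3119] rotm [[-0.472, 0.882, 0.001], [0.882, 0.472, 0.0], [-0.0, 0.001, -1.0]] [ 0.8 -0.  -0.1] [-0.02 -0.12  0.04] 0.061438583490883214 0.0
3.15 [ 0.5323 -0.1753  0.3121] rotm [[-0.479, 0.878, 0.003], [0.878, 0.479, 0.004], [0.002, 0.005, -1.0]] [1.5 4.6 0.9] [ 0.28 -0.22 -0.01] 0.06113254209331311 0.0
[ 0.49327554 -0.11627363  0.46005851] [[0.88, 0.45, 0.13], [0.47, -0.85, -0.24], [0.0, 0.28, -0.96]] 309.5288720133933
socket_small [([0.582, -0.112, 0.003], 0.72)]
socket_medium [([0.612, -0.158, 0.004], 0.95)]
socket_large [([0.704, -0.15, 0.001], 0.74), ([0.566, -0.077, 0.0], 0.69)]
socket_tray [([0.579, -0.112, 0.001], 0.96)]
```

View pics/w1.png

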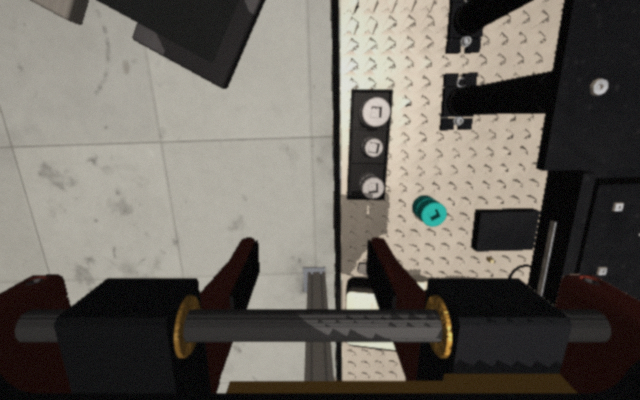

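Clear view of the tray: large socket at (375,110), small at (373,147), medium at (372,187), with the turquoise decoy at (430,210). Next I'll move over the manifold and look at the plugs.

```bash
python3 -m inch '[[[0.187,0.027,0,0,0,0],[0.187,0.027,0,0,0,0],[0.187,0.027,0,0,0,0],[0.187,0.027,0,0,0,0],[0.187,0.027,0,0,0,0]]]' >/dev/null
python3 -m inch '[[[0.187,0.027,0.1,0,0,0],[0.187,0.027,0.1,0,0,0],[0,0,0,0,0,0],[0,0,0,0,0,0]]]' >/dev/null
python3 - <<'E'
from h import *
st(); c=snap('wrist','w2.png'); np.save('w2.npy',np.r_[c['P'],c['M'].ravel()])
for t in ['manifold','end_port','vent_knob','plug_a']: print(t,[(np.round(r['centre'],3).tolist(),round(r['conf'],2)) for r in bot.pinpoint(t,'wrist')][:4])
E
```

```text
4.25 [0.4177 0.1192 0.2648] rotm [[-0.471, 0.882, -0.0], [0.882, 0.471, -0.001], [-0.001, -0.001, -1.0]] [0.3 0.1 0.2] [-0.12 -0.15 -0.01] 0.0617885778023306 0.0
manifold [([0.44, 0.179, -0.005], 0.71)]
end_port []
vent_knob [([0.367, 0.266, 0.121], 0.58)]
plug_a [([0.481, 0.118, 0.041], 0.6), ([0.45, 0.166, 0.041], 0.56), ([0.428, 0.213, 0.041], 0.51)]
```

View pics/w2.png

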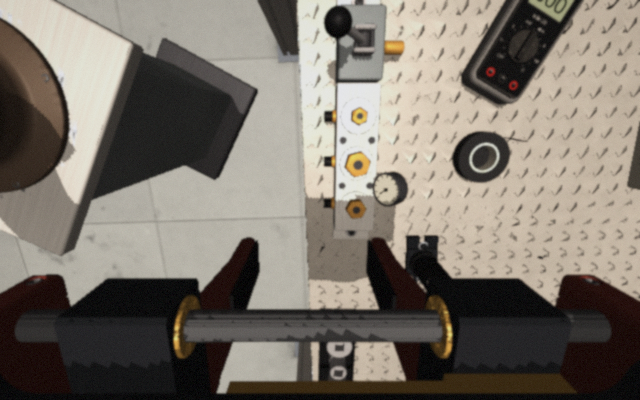

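The plugs show at (356,210) for the end port, looking 22 mm, then (357,163) large and (360,116) small; the knob is at (338,20). I'll straddle the knob with the fingers along the swing direction.

```bash
python3 -m inch '[[[0.153,0.029,0,0,0,0],[0.153,0.029,0,0,0,0],[0.153,0.029,0,0,0,0],[0.153,0.029,0,0,0,0],[0,0,0,0,0,0]]]' >/dev/null
python3 -m inch '[[[0,0,0.115,0,0,0],[0,0,0.115,0,0,0],[0,0,0.115,0,0,0],[0,0,0.115,0,0,0],[0,0,0.115,0,0,0]]]' >/dev/null
python3 -m inch '[[[0,0,0,0,0,0],[0,0,0,0,0,0]]]' 
python3 - <<'E'
from h import *
c=snap('top'); 
print([(np.round(r['centre'],3).tolist(),round(r['conf'],2)) for r in bot.pinpoint('vent_knob','top')+bot.pinpoint('vent_knob','side')])
c=snap('side'); a=c['img'][150:250,220:360]; cv2.imwrite('pics/s2.png',cv2.resize(a,(784,560),interpolation=cv2.INTER_CUBIC)[:,:,::-1])
E
```

```text
clock: 5.7
eef_pos: [0.3717, 0.2683, 0.1215]
ee_rot: [-0.0, 0.515, 0.857, -0.0]
ft_force: [-0.1, -0.6, -0.1]
grip_width: 0.0613
grip_force: 0.0
[([0.364, 0.263, 0.122], 0.46)]
```

```bash
python3 -m inch '[[[0,0.05,0,0,0,0],[0,0.05,0,0,0,0],[0,0.05,0,0,0,0],[0,0.05,0,0,0,0],[0,0.05,0,0,0,0]]]' 
python3 -m inch '[[[0,0.03,0,0,0,0],[0,0,0,0,0,0]]]'; python3 -m inch '[[[0,0.016,0,0,0,0],[0,0,0,0,0,0]]]'
```

```text
clock: 6.4
eef_pos: [0.4271, 0.2987, 0.1207]
ee_rot: [-0.0, 0.514, 0.858, -0.0]
ft_force: [-4.7, -2.4, -4.0]
grip_width: 0.0613
grip_force: 2.6
clock: 6.6
eef_pos: [0.433, 0.3018, 0.1201]
ee_rot: [-0.001, 0.514, 0.858, -0.001]
ft_force: [-4.4, -2.6, -1.9]
grip_width: 0.0618
grip_force: 2.5
clock: 6.8
eef_pos: [0.4355, 0.3031, 0.1201]
ee_rot: [-0.001, 0.514, 0.858, -0.001]
ft_force: [-5.4, -3.2, -3.8]
grip_width: 0.0618
grip_force: 3.0
```

```bash
for i in 1; do python3 -m inch '[[[0,0.012,0,0,0,0],[0,0,0,0,0,0]]]'; python3 -m inch '[[[0,0.012,0,0,0,0],[0,0,0,0,0,0]]]'; python3 -m inch '[[[0,0.012,0,0,0,0],[0,0,0,0,0,0]]]'; done | grep -E 'eef|force'
```

```text
eef_pos: [0.4361, 0.3034, 0.1198]
ft_force: [-10.0, -4.8, -0.3]
grip_force: 6.1
eef_pos: [0.4364, 0.3036, 0.1195]
ft_force: [-17.9, -9.9, 6.3]
grip_force: 10.5
eef_pos: [0.4367, 0.3038, 0.1191]
ft_force: [-25.7, -14.6, 12.4]
grip_force: 15.0
```

```bash
(python3 -m inch '[[[0,-0.012,0,0,0,0],[0,0,0,0,0,0],[0,0,0,0,0,0],[0,0,0,0,0,0],[0,0,0,0,0,0]]]'; python3 -m inch '[[[0,0,0,0,0,0],[0,0,0,0,0,0]]]'
python3 -m inch '[[[0,-0.066,0,0,0,0],[0,-0.066,0,0,0,0],[0,-0.066,0,0,0,0],[0,-0.066,0,0,0,0],[0,-0.064,0,0,0,0]]]'
python3 -m inch '[[[0,0,0,0,0,0],[0,0,0,0,0,0],[0,0,-0.18,0,0,0],[0,0,-0.18,0,0,0],[0,0,-0.18,0,0,0]]]';python3 -m inch '[[[0,0,-0.1,0,0,0],[0,0,0,0,0,0]]]') | grep -E 'clock|eef|force'
python3 - <<'E'
from h import *
c=snap('side'); c=snap('top')
print([(np.round(r['centre'],3).tolist(),round(r['conf'],2)) for r in bot.pinpoint('vent_knob','top')+bot.pinpoint('vent_knob','side')])
E
```

```text
clock: 7.9
eef_pos: [0.4364, 0.3036, 0.1195]
ft_force: [-18.3, -10.5, 4.2]
grip_force: 10.3
clock: 8.1
eef_pos: [0.4365, 0.3036, 0.1195]
ft_force: [-17.7, -9.1, 5.9]
grip_force: 10.3
clock: 8.6
eef_pos: [0.3698, 0.2683, 0.1216]
ft_force: [-0.3, 0.3, 0.1]
grip_force: 0.0
clock: 9.1
eef_pos: [0.3703, 0.2687, 0.2582]
ft_force: [1.2, 0.5, -0.5]
grip_force: 0.0
clock: 9.3
eef_pos: [0.372, 0.2699, 0.2851]
ft_force: [0.0, 0.7, -0.1]
grip_force: 0.0
[([0.364, 0.263, 0.121], 0.65), ([0.607, 0.244, -0.002], 0.53), ([0.363, 0.264, 0.123], 0.64)]
```

The lever was held at its stop for over 1.2 s and has returned. Next is the medium socket.

```bash
(python3 -m inch '[[[-0.196,0.004,0,0,0,0],[-0.196,0.004,0,0,0,0],[-0.196,0.004,0,0,0,0],[-0.196,0.004,0,0,0,0],[-0.196,0.004,0,0,0,0]]]' 0.7
python3 -m inch '[[[-0.196,0.004,0,0,0,0],[-0.196,0.004,0,0,0,0],[-0.196,0.004,0,0,0,0],[-0.196,0.004,0,0,0,0],[-0.196,0.004,0,0,0,0]]]'
python3 -m inch '[[[0,0,0.11,0,0,0],[0,0,0.11,0,0,0],[0,0,0.11,0,0,0],[0,0,0.11,0,0,0],[0,0,0,0,0,0]]]'; python3 -m inch '[[[0,0,0,0,0,0]]]') | grep -E 'clock|eef|force'
python3 - <<'E'
from h import *
st(); c=snap('wrist','w3.png')
for t in ['socket_medium','socket_small','socket_large']: print(t,[(np.round(r['centre'],3).tolist(),round(r['conf'],2)) for r in bot.pinpoint(t,'wrist')][:4])
print(proj(c,[.611,-.158,.048]),proj(c,bot.get_obs()['eef_pos']))
E
```

```text
clock: 10.0
eef_pos: [0.4897, 0.0522, 0.2799]
ft_force: [0.3, 0.8, 0.2]
grip_force: 0.0
clock: 10.5
eef_pos: [0.6096, -0.1615, 0.2791]
ft_force: [1.1, 0.3, -0.1]
grip_force: 0.0
clock: 11.0
eef_pos: [0.6063, -0.1592, 0.1655]
ft_force: [-0.4, -0.8, 0.1]
grip_force: 0.0
clock: 11.1
eef_pos: [0.6089, -0.1592, 0.1702]
ft_force: [0.4, -0.4, 0.3]
grip_force: 0.0
11.1 [ 0.6089 -0.1592  0.1702] rotm [[-0.472, 0.882, -0.002], [0.882, 0.472, 0.001], [0.002, -0.001, -1.0]] [ 0.4 -0.4  0.3] [-0.03 -0.12  0.03] 0.06161867231799297 0.0
socket_medium [([0.613, -0.16, 0.003], 0.88)]
socket_small [([0.584, -0.115, 0.004], 0.94), ([0.611, -0.159, 0.004], 0.67)]
socket_large [([0.705, -0.151, 0.003], 0.66)]
(np.float64(315.92996922589356), np.float64(204.42300520671134)) (np.float64(315.00927901045856), np.float64(269.9515720505777))
```

View pics/w3.png

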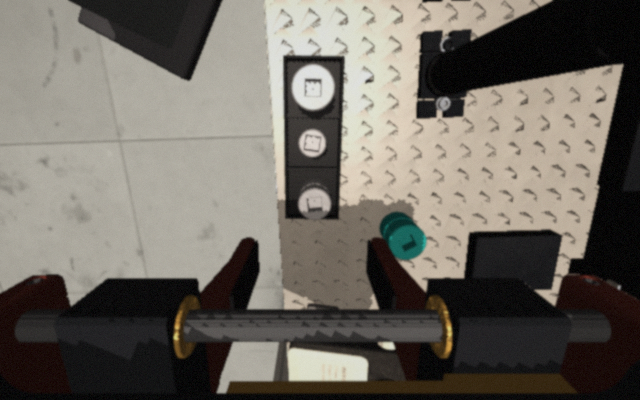

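The medium socket top sits at (315,203), matching (0.611,-0.158). I'll zoom in on the socket's square and the end plug's hex for their angles.

```bash
python3 - <<'E'
from h import *
def rect(img,c,p,z,n):   # top-down rectified patch, right=manifold x, up=manifold y, 10px/mm, 50mm... 
    ex=np.array([.878,.479,0]);ey=np.array([-.479,.878,0]); s=.02
    pts=[np.array([*p,z])+a*s*ex+b*s*ey for a,b in((-1,1),(1,1),(1,-1),(-1,-1))]
    H=cv2.getPerspectiveTransform(np.float32([proj(c,x) for x in pts]),np.float32([[0,0],[n,0],[n,n],[0,n]]))
    return cv2.warpPerspective(img,H,(n,n),flags=cv2.INTER_CUBIC)
c=snap('wrist'); a=rect(cv2.imread('pics/w3.png'),c,(.611,-.158),.048,390)
w=np.load('w2.npy'); c2=dict(c,P=w[:3],M=w[3:].reshape(3,3)); b=rect(cv2.imread('pics/w2.png'),c2,(.481,.117),.05,390)
cv2.imwrite('pics/c4.png',np.hstack([a,b])); print(bot.get_obs()['joint_pos'])
E
```

```text
[ 0.59722939  0.55068755 -0.60150885  1.62432163  0.34443753  1.07231552
  0.3892676 ]
```

View pics/c4.png

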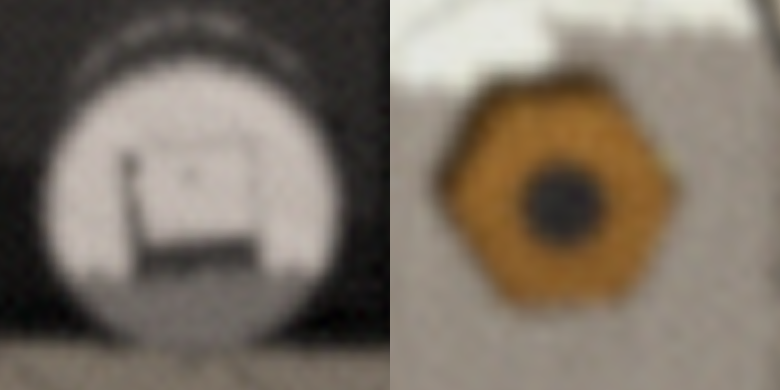

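The end plug measures about 22.5 mm across flats with a corner almost along manifold x, centred near (0.479,0.116). The medium socket's square is turned about +4°. I'll descend and grip.

```bash
(python3 -m inch '[[[0,0.009,0.12,0,0,0],[0,0,0.12,0,0,0],[0,0,0.12,0,0,0],[0,0,0.12,0,0,0],[0,0,0.05,0,0,0]]]'; python3 -m inch '[[[0,0,0,0,0,0],[0,0,0,0,0,0]]]') | grep -E 'clock|eef|force'
```

```text
clock: 11.85
eef_pos: [0.6101, -0.1586, 0.0367]
ft_force: [0.1, -0.3, 0.8]
grip_force: 0.0
clock: 12.05
eef_pos: [0.612, -0.1585, 0.04]
ft_force: [0.4, -1.6, 0.6]
grip_force: 0.0
```

```bash
(python3 -m inch '[[[0,0,0.02,0,0,0],[0,0,0,0,0,0]]]'; python3 -m inch '[[[0,0,0,0,0,0],[0,0,0,0,0,0],[0,0,0,0,0,0],[0,0,0,0,0,0],[0,0,0,0,0,0]]]' 0 50;  python3 -m inch '[[[0,0,0,0,0,0],[0,0,0,0,0,0],[0,0,0,0,0,0]]]') | grep -E 'clock|eef|force|width'
```

```text
clock: 12.25
eef_pos: [0.6116, -0.1588, 0.0344]
ft_force: [-0.7, -0.4, -0.1]
grip_width: 0.0613
grip_force: 0.0
clock: 12.75
eef_pos: [0.6111, -0.1586, 0.0337]
ft_force: [-0.1, -0.7, 1.9]
grip_width: 0.0293
grip_force: 50.0
clock: 13.05
eef_pos: [0.6111, -0.1586, 0.0337]
ft_force: [-1.3, -0.4, 2.7]
grip_width: 0.0292
grip_force: 50.0
```

```bash
(python3 -m inch '[[[0,0,-0.06,0,0,0],[0,0,-0.16,0,0,0],[0,0,-0.17,0,0,0],[0,0,-0.17,0,0,0],[0,0,0,0,0,0]]]'; python3 -m inch '[[[0.17,0.0075,0,0,0,0],[0.174,0.0075,0,0,0,0],[0.174,0.0075,0,0,0,0],[0.174,0.0075,0,0,0,0],[0.174,0.0075,0,0,0,0]]]';python3 -m inch '[[[0.174,0.0075,0,0,0,0],[0.174,0.0075,0,0,0,0],[0,0,0,0,0.0,0.27],[0,0,0,0,0,0.27],[0,0,0,0,0,0.27]]]';python3 -m inch '[[[0,0,0,0,0,0.27],[0,0,0,0,0,0.27],[0,0,0,0,0,0.27],[0,0,0,0,0,0.27],[0,0,0,0,0,0.27]]]';python3 -m inch '[[[0,0,0,0,0,0],[0,0,0,0,0,0],[0,0,0,0,0,0]]]') | grep -E 'clock|eef|force|width'
python3 - <<'E'
from h import *
st(); c=snap('wrist','w5.png')
for t in ['plug_a','end_port','socket_medium']: print(t,[(np.round(r['centre'],3).tolist(),round(r['conf'],2)) for r in bot.pinpoint(t,'wrist')][:4])
E
```

```text
clock: 13.55
eef_pos: [0.6146, -0.1583, 0.181]
ft_force: [0.2, -0.6, -1.2]
grip_width: 0.0291
grip_force: 50.0
clock: 14.05
eef_pos: [0.5161, 0.0382, 0.1736]
ft_force: [1.1, 1.3, -1.0]
grip_width: 0.029
grip_force: 50.0
clock: 14.55
eef_pos: [0.4791, 0.1158, 0.1736]
ft_force: [0.3, -0.2, -2.8]
grip_width: 0.0293
grip_force: 50.0
clock: 15.05
eef_pos: [0.4793, 0.1154, 0.1735]
ft_force: [-0.5, -0.3, -1.9]
grip_width: 0.0293
grip_force: 50.0
clock: 15.35
eef_pos: [0.4796, 0.1154, 0.1736]
ft_force: [0.4, 0.6, -2.0]
grip_width: 0.0294
grip_force: 50.0
15.35 [0.4796 0.1154 0.1736] rotm [[0.553, 0.833, -0.0], [0.833, -0.553, 0.0], [-0.0, -0.0, -1.0]] [ 0.4  0.6 -2. ] [-0.02 -0.03  0.04] 0.02944001002645552 49.99946415424347
plug_a [([0.427, 0.211, 0.038], 0.63), ([0.448, 0.166, 0.04], 0.58), ([0.478, 0.119, 0.041], 0.56), ([0.582, -0.111, 0.005], 0.16)]
end_port [([0.48, 0.118, 0.037], 0.7)]
socket_medium [([0.482, 0.115, 0.142], 0.7)]
```

View pics/w5.png

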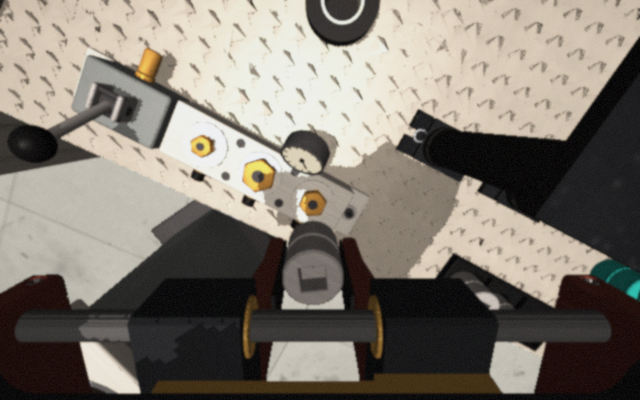

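The socket is held at (313,265) in the picture; the end plug's hole is at (313,204), with the others at (258,177) and (203,146). I'll compare plug and socket positions from this same view.

```bash
python3 - <<'E'
from h import *
c=snap('wrist'); g=cv2.imread('pics/w5.png')
h=cv2.cvtColor(g,cv2.COLOR_BGR2HSV); m=cv2.inRange(h,(12,110,60),(32,255,255)); m[:120]=0; m[225:]=0
n,l,s,ce=cv2.connectedComponentsWithStats(m)
for i in range(1,n):
    if s[i,4]>150:
        cnt=cv2.findContours((l==i).astype('uint8'),0,1)[0][0][:,0]; hull=cv2.convexHull(cnt)[:,0]
        M=cv2.moments(hull); u,v=M['m10']/M['m00'],M['m01']/M['m00']
        W=np.array([ray(c,*p,.0515)[:2] for p in hull.astype(float)]); ce0=ray(c,u,v,.0505)[:2]
        print(s[i],(round(u,1),round(v,1)),ce0.round(4),'area mm2',round(cv2.contourArea(np.float32(W*1000))), 'AF area',[round(.866*f*f) for f in(17,22,27)])
o=bot.get_obs();p=np.array(o['eef_pos']);t=q(o['ee_rot']).as_matrix()
print('TCP axis top',proj(c,p+[0,0,.0143]),proj(c,p+[0,0,.0143]+.015*t[:,0]),proj(c,p+[0,0,.0143]-.015*t[:,0]),'sides',proj(c,p+[0,0,.0143]+.015*t[:,1]),proj(c,p+[0,0,.0143]-.015*t[:,1]))
cv2.imwrite('pics/c6.png',cv2.resize(g[180:320,250:380],(650,700)[::1] if 0 else (557,600),interpolation=cv2.INTER_CUBIC))
E
```

```text
[191 136  23  21 302] (202.0, 145.7) [0.4291 0.2114] area mm2 241 AF area [250, 419, 631]
[243 160  32  31 653] (258.4, 174.9) [0.4544 0.1638] area mm2 575 AF area [250, 419, 631]
[300 190  26  26 427] (312.6, 202.7) [0.4802 0.116 ] area mm2 396 AF area [250, 419, 631]
TCP axis top (np.float64(312.41084671524055), np.float64(279.6190162933565)) (np.float64(312.42955985155936), np.float64(250.9832663203133)) (np.float64(312.39314277456054), np.float64(306.71044608970254)) sides (np.float64(343.4867826623512), np.float64(279.6488221355951)) (np.float64(281.33821638595236), np.float64(279.5892136216329))
```

View pics/c6.png

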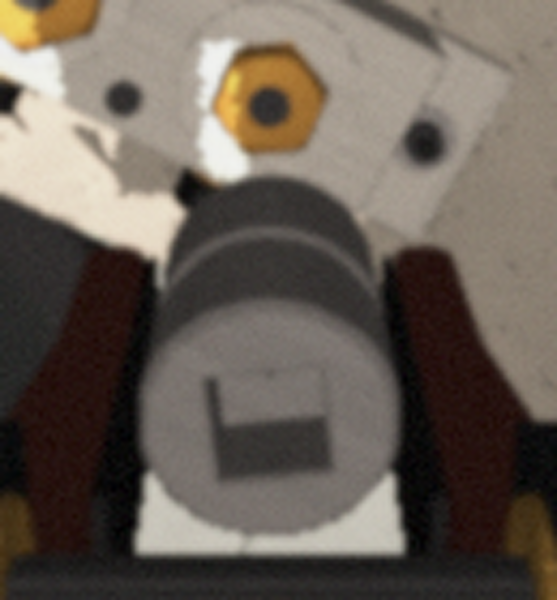

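The end plug's area is 396 mm² against 419 for the 22 mm hex. The socket sits within 1 mm and about 3° of it. I'll lower it, slowly at the end.

```bash
(python3 -m inch '[[[0,0,0.08,0,0,0.05],[0,0,0.08,0,0,0],[0,0,0.08,0,0,0],[0,0,0.08,0,0,0],[0,0,0,0,0,0]]]'; python3 -m inch '[[[0,0,0.024,0,0,0],[0,0,0,0,0,0]]]';  python3 -m inch '[[[0,0,0.012,0,0,0],[0,0,0,0,0,0]]]';python3 -m inch '[[[0,0,0.012,0,0,0],[0,0,0,0,0,0]]]') | grep -E 'clock|eef|force|width'
```

```text
clock: 16.1
eef_pos: [0.4782, 0.1148, 0.0915]
ft_force: [-1.1, 0.7, -1.4]
grip_width: 0.0294
grip_force: 50.0
clock: 16.3
eef_pos: [0.48, 0.1155, 0.0878]
ft_force: [-0.3, 0.2, -1.3]
grip_width: 0.0293
grip_force: 50.0
clock: 16.5
eef_pos: [0.48, 0.1154, 0.0849]
ft_force: [0.0, 0.3, -1.3]
grip_width: 0.0292
grip_force: 50.0
clock: 16.7
eef_pos: [0.4797, 0.1153, 0.0815]
ft_force: [0.0, -0.2, -1.9]
grip_width: 0.0294
grip_force: 50.0
```

```bash
(python3 -m inch '[[[0,0,0.008,0,0,0],[0,0,0,0,0,0]]]'; python3 -m inch '[[[0,0,0.008,0,0,0],[0,0,0,0,0,0]]]';  python3 -m inch '[[[0,0,0.008,0,0,0],[0,0,0,0,0,0]]]') | grep -E 'clock|eef|force'; python3 -c "from h import *;st()"
```

```text
clock: 16.9
eef_pos: [0.4796, 0.1153, 0.0794]
ft_force: [-0.2, -0.4, -1.9]
grip_force: 50.0
clock: 17.1
eef_pos: [0.4794, 0.1151, 0.0773]
ft_force: [-0.7, -1.7, -3.0]
grip_force: 50.0
clock: 17.3
eef_pos: [0.4793, 0.1151, 0.0752]
ft_force: [0.1, -0.7, -2.8]
grip_force: 50.0
17.3 [0.4793 0.1151 0.0752] rotm [[0.577, 0.817, -0.001], [0.817, -0.577, -0.0], [-0.001, -0.0, -1.0]] [ 0.1 -0.7 -2.8] [-0.36  0.24 -0.01] 0.029417977837120683 49.999220967292786
```

```bash
(python3 -m inch '[[[0,0,0.01,0,0,0],[0,0,0,0,0,0]]]'; python3 -m inch '[[[0,0,0.008,0,0,0],[0,0,0,0,0,0]]]';  python3 -m inch '[[[0,0,0.006,0,0,0],[0,0,0,0,0,0]]]') | grep -E 'clock|eef|force'; python3 -c "from h import *;st()"
```

```text
clock: 17.5
eef_pos: [0.4793, 0.1151, 0.0727]
ft_force: [-2.8, -2.3, -2.0]
grip_force: 50.0
clock: 17.7
eef_pos: [0.4794, 0.1151, 0.0708]
ft_force: [-1.8, -1.5, -2.8]
grip_force: 50.0
clock: 17.9
eef_pos: [0.4795, 0.1152, 0.0705]
ft_force: [-7.6, -4.1, 14.5]
grip_force: 50.0
17.9 [0.4795 0.1152 0.0705] rotm [[0.577, 0.817, -0.0], [0.817, -0.577, -0.001], [-0.001, 0.0, -1.0]] [-7.6 -4.1 14.5] [-0.91  1.8   0.05] 0.029358202288389968 50.008074045181274
```

Seated at 0.0705, against 0.0707 expected. I'll check that it resists turning either way.

```bash
python3 -m inch '[[[0,0,0,0,0,0.15],[0,0,0,0,0,0.15],[0,0,0,0,0,0]]]'>/dev/null;python3 -c "from h import *;st()"
python3 -m inch '[[[0,0,0,0,0,-0.2],[0,0,0,0,0,-0.2],[0,0,0,0,0,-0.2],[0,0,0,0,0,0]]]' >/dev/null;python3 -c "from h import *;st()"
python3 -m inch '[[[0,0,0,0,0,0.15],[0,0,0,0,0,0.15],[0,0,0,0,0,0],[0,0,0,0,0,0]]]'>/dev/null;python3 -c "from h import *;st()"
```

```text
18.2 [0.4791 0.115  0.0706] rotm [[0.693, 0.721, -0.0], [0.721, -0.693, -0.002], [-0.002, 0.001, -1.0]] [-9.3 -4.9 15.8] [-1.06  1.89  0.56] 0.029505753903607032 50.00637710094452
18.6 [0.4793 0.1149 0.0706] rotm [[0.446, 0.895, -0.001], [0.895, -0.446, -0.001], [-0.001, -0.0, -1.0]] [-8.  -3.9 16. ] [-0.99  1.92 -0.08] 0.029420927310441495 50.007569789886475
19.0 [0.4795 0.1149 0.0706] rotm [[0.577, 0.817, -0.0], [0.817, -0.577, -0.001], [-0.001, 0.001, -1.0]] [-8.5 -4.2 13.1] [-1.09  1.63 -0.06] 0.028959383619205473 50.00542938709259
```

```bash
python3 -m inch '[[[0,0,0,0,0,-0.25],[0,0,0,0,0,-0.25],[0,0,0,0,0,0]]]'>/dev/null;python3 -c "from h import *;st()"
python3 -m inch '[[[0,0,0,0,0,0.25],[0,0,0,0,0,0.2],[0,0,0,0,0,0],[0,0,0,0,0,0]]]'>/dev/null;python3 -c "from h import *;st()"
```

```text
19.3 [0.4795 0.1152 0.0705] rotm [[0.354, 0.935, -0.0], [0.935, -0.354, -0.001], [-0.001, -0.0, -1.0]] [-8.4 -3.4 14.3] [-0.72  1.79 -0.22] 0.029351346161894772 50.0032639503479
19.7 [0.4797 0.1152 0.0705] rotm [[0.556, 0.831, 0.0], [0.831, -0.556, -0.001], [-0.001, 0.001, -1.0]] [-6.4 -4.  12.4] [-0.81  1.48 -0.13] 0.029373530078069702 50.00366806983948
```

```bash
python3 -m inch '[[[0,0,0.003,0,0,0],[0,0,0,0,0,0],[0,0,0,0,0,0]]]'; python3 -c "from h import *;st();print(bot.close_job())"
```

```text
clock: 20.0
eef_pos: [0.4797, 0.1153, 0.0705]
ee_rot: [0.001, 0.882, 0.471, 0.0]
ft_force: [-9.2, -3.6, 21.8]
grip_width: 0.029
grip_force: 50.0
20.0 [0.4797 0.1153 0.0705] rotm [[0.556, 0.831, 0.001], [0.831, -0.556, -0.001], [-0.001, 0.001, -1.0]] [-9.2 -3.6 21.8] [-0.99  2.15 -0.12] 0.029005533668956366 50.00643968582153
the job is handed in; nothing more can be done
None
```

I held the vent lever at its stop for over a second and let it return. The medium (22 mm) socket, the only one I tried, is fully down on the end plug, resists turning both ways and is still gripped; I handed the job in at 20 s.

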